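# Make up the front and rear hub kits

### The job

Make up the two hub kits: the long axle, the sprocket and the large bearing go into the longer tray (three bays, rear wheel), the short axle and the small bearing into the shorter tray (two bays, front wheel). In each tray the axle lies lengthwise in the long narrow bay and each other part lies flat on the floor of a wide bay, one part to a bay, the sprocket with its boss up. Set the parts down rather than dropping them, and leave the grease tub, the roll of tape and the wrench where they are.

Things in the scene. Friction and masses are not known exactly. Their poses are not given: they have to be found in the camera images.
- long_axle: Long steel hub axle lying on the bench: round shaft 140 mm long, 10 mm diameter, with two dark hex nuts 17 mm across flats and 16 mm long, their centres 16 mm in from each end. It rests on flats of the nuts. Origin at its middle on its axis, 8.5 mm above what it lies on; x along the shaft. About 110 g; 92 mm of bare shaft between the nuts.
- short_axle: Short steel hub axle, like the long one but 96 mm long (10 mm shaft, the same 17 mm nuts, their centres 16 mm in from each end, 48 mm of bare shaft between them). Origin at its middle on its axis, 8.5 mm above what it lies on; x along the shaft. About 75 g.
- large_bearing: Large cartridge bearing lying flat: steel ring with black seal, 42 mm outer diameter, 20 mm bore, 12 mm thick. Origin at the centre of its underside, z up. About 70 g.
- small_bearing: Small cartridge bearing lying flat: steel ring with black seal, 28 mm outer diameter, 12 mm bore, 10 mm thick. Origin at the centre of its underside, z up. About 30 g.
- sprocket: Dark toothed sprocket disc lying flat, 65 mm over the teeth and 5 mm thick, with a round bright boss of 32 mm diameter standing up in its middle to 26 mm above the underside (grip it by the boss). Origin at the centre of its underside, z up along the boss. About 160 g.
- rear_tray: Longer grey tray with white walls (rear), fixed: 188 (x) by 166 (y) mm; walls and dividers 4 mm thick, tops 10 mm and floor 4 mm above the bench. Origin: centre of underside; directions are the tray's own. Narrow axle bay 180 (x) by 62 (y) mm centred at x = 0, y = -48 mm; two wide bays, each 88 (x) by 92 (y) mm, centred at x = +46 and -46 mm, y = +33 mm.
- front_tray: Shorter grey tray with white walls (front), fixed: 138 (x) by 166 (y) mm; walls and divider 4 mm thick, tops 10 mm and floor 4 mm above the bench. Origin: centre of underside; directions are the tray's own. Narrow axle bay 130 (x) by 62 (y) mm centred at x = 0, y = -48 mm; one wide bay 130 (x) by 92 (y) mm centred at x = 0, y = +33 mm.
- tub: Bystander: white grease tub with a blue lid, 64 mm diameter, 55 mm high, loose. Origin at the centre of its underside.
- tape: Bystander: roll of blue tape lying flat, 100 mm diameter, 76 mm hole, 24 mm high, loose. Origin at the centre of its underside.
- wrench: Bystander: steel wrench lying on the bench, 170 mm long along its x, loose. Origin at its middle, underside.
Mind the look-alikes: they are no part of the job. Leave any blue look-alike of the large_bearing alone.

How it is judged:
At the end, for the whole second after the job is handed in: Long axle (narrow bay), sprocket (boss up) and large bearing (a wide bay each) in the longer tray; short axle (narrow bay) and small bearing (wide bay) in the shorter; each wholly in its bay on the floor, axles 22 mm, 23 degrees from central, others 7 degrees from flat, released, at rest (x of long_axle in the frame of rear_tray between -0.024 and 0.024 m and y of long_axle in the frame of rear_tray between -0.073 and -0.023 m and z of long_axle in the frame of rear_tray between 0.009 and 0.0165 m and angle between the x axis of long_axle and the x axis of rear_tray, either way round below 0.4 rad and x of short_axle in the frame of front_tray between -0.022 and 0.022 m and y of short_axle in the frame of front_tray between -0.073 and -0.023 m and z of short_axle in the frame of front_tray between 0.009 and 0.0165 m and angle between the x axis of short_axle and the x axis of front_tray, either way round below 0.4 rad and y of small_bearing in the frame of front_tray between -0.001 and 0.067 m and z of small_bearing in the frame of front_tray between 0.001 and 0.0165 m and x of small_bearing in the frame of front_tray between -0.053 and 0.053 m and (angle between small_bearing's own z axis and vertical below 0.12 rad or angle between small_bearing's own z axis and vertical above 3.02 rad) and y of large_bearing in the frame of rear_tray between 0.006 and 0.06 m and z of large_bearing in the frame of rear_tray between 0.001 and 0.0185 m and (angle between large_bearing's own z axis and vertical below 0.12 rad or angle between large_bearing's own z axis and vertical above 3.02 rad) and y of sprocket in the frame of rear_tray between 0.016 and 0.05 m and z of sprocket in the frame of rear_tray between 0.001 and 0.0065 m and angle between sprocket's own z axis and vertical below 0.12 rad and ((x of large_bearing in the frame of rear_tray between 0.021 and 0.071 m and x of sprocket in the frame of rear_tray between -0.061 and -0.031 m) or (x of large_bearing in the frame of rear_tray between -0.071 and -0.021 m and x of sprocket in the frame of rear_tray between 0.031 and 0.061 m)) and linear speed of each of long_axle, short_axle, large_bearing, small_bearing, sprocket below 0.03 m/s and angular speed of each of long_axle, short_axle, large_bearing, small_bearing, sprocket below 0.3 rad/s and contact force between each of long_axle, short_axle, large_bearing, small_bearing, sprocket and the fingers below 0.1 N); the robot touches nothing.
It fails at once if the grease tub is moved by more than 30 mm or tipped (distance of tub from where it was at the start of the episode above 0.03 m or angle between tub's own z axis and vertical above 0.5 rad).
It fails at once if the roll of tape is moved by more than 30 mm or tipped (distance of tape from where it was at the start of the episode above 0.03 m or angle between tape's own z axis and vertical above 0.5 rad).
It fails at once if the wrench is moved by more than 30 mm or tipped (distance of wrench from where it was at the start of the episode above 0.03 m or angle between wrench's own z axis and vertical above 0.5 rad).
It fails at once if a part is dropped (falls free by more than about 3 cm) ((linear speed of long_axle above 0.75 m/s and height (world z) of long_axle below 0.06 m and contact force between long_axle and the fingers below 0.05 N) or (linear speed of short_axle above 0.75 m/s and height (world z) of short_axle below 0.06 m and contact force between short_axle and the fingers below 0.05 N) or (linear speed of large_bearing above 0.75 m/s and height (world z) of large_bearing below 0.06 m and contact force between large_bearing and the fingers below 0.05 N) or (linear speed of small_bearing above 0.75 m/s and height (world z) of small_bearing below 0.06 m and contact force between small_bearing and the fingers below 0.05 N) or (linear speed of sprocket above 0.75 m/s and height (world z) of sprocket below 0.06 m and contact force between sprocket and the fingers below 0.05 N)).
It also fails if it takes over 104 s, if anything falls off the work surface, if the arm or the gripper's body presses on something with over 40 N, if the wrist force passes 120 N, or if a joint passes its speed limit or range.

### The arm

A 7-joint arm with a two-finger parallel gripper is mounted at the origin on the work surface. World frame = base frame: x ahead of the robot, y to its left, z up, the work surface at z = 0. Lengths are in m, angles in rad, forces in N, time in s.
With the tool pointing down it reaches from about 0.4 to 0.75 m from the base axis. Payload 19.5 kg.
Tool frame: the origin (TCP) lies between the finger pads; the fingertips stand 14 mm ahead of it and the grasp point (between the pads) lies 5 mm behind it (ctrl.tcp_to_tips is the distance from the TCP to the fingertips, in m); z points along the fingers, y is the line along which they close (so a half turn about z gives the same grasp; the last joint's range is limited). The gripper opens to 85 mm and grips with 20 to 120 N. Pads are 22 mm wide; open, the fingers measure 114 mm over their backs; the gripper's body (76 mm by 85 mm) begins 54 mm behind the grasp point. The pads swing forward as they close: fully open they stand 13 mm farther back than shut.
Start: joints at [1.25, 0.707, -0.028, 1.485, 0.022, 0.951, -0.075], TCP at [0.158, -0.553, 0.245] pointing down, gripper open.
Joint ranges: [-2.71, 2.71], [-0.32, 2.16], [-1.57, 1.52], [0, 2.45], [-1.46, 4.6], [0, 2.02], [-2.83, 2.83]. Speed limits (rad/s): [1.89, 1.89, 2.57, 2.57, 3.01, 3.01, 3.01].

### API

Orientations are given as a 3x3 rotation matrix whose columns are the frame's x, y, z axes.
In Python, from rig import ctrl gives the robot as it stands.
- The arm moves only by the shell command python3 -m crank 'ROWS' [FORCE]. ROWS is JSON, a list of rows, each a list of 7 numbers: the opening, from -1 (shut) to 1 (fully open), then the shift along the tool's x, y, z in m, then the turn, a rotation vector about the tool's x, y, z in units of 5 degrees (1.0 is 5 degrees). A call has exactly 5 rows; each row shifts and turns the commanded pose from where the row before left it, along the tool's axes as they then stand; what a row does not reach is not made up. A row lasts 1/12 s, in which the tool goes at most 41.7 mm and 7.16 degrees, less where a joint would pass 70% of its speed; a pose out of reach is approached as far as the arm can. A call is refused whole if a number of a shift passes 0.0417 or a number of a turn 1, either way. A call with a gripper value outside its range is refused whole. The fingers move at their own pace and stop on an object; FORCE is the grip in N (left out, the last holds). Time passes only in rows, so rows that do not move let the fingers close, or fill a call up. It gives the time, the measured TCP pose, the force, the opening and the grip force at its end, in the units of the state.
- ctrl.read_state(): the state, without advancing time (a new reading comes with each control period).
- ctrl.read_camera(name): name is "side" or "top" or "wrist"; returns a dict with "img" (420x560x3 uint8, red, green, blue), "mtx" (3x3 intrinsics, pixels), "k1" (the pictures are not rectified: a ray, as slopes to the right and down, at radius r is drawn at 1 + k1 r^2 times it, then the intrinsics apply), "R" (3x3) and "t" (3): a world point X has camera coordinates R X + t. Camera axes: x right, y down, z forward; pixel columns grow to the right and rows downward; lengths in m; the calibration is good to about 2 mm. A picture is of the moment at which its call begins. There is no depth.
- ctrl.job_done(): hands the job in; it is judged then, once.
Trained networks look in the newest picture that a camera, given by its name, has taken for a name from the list of things; names that differ only in an ending like _2 or _b are one class to them, and where a whole thing is asked for, a point or a joint stands for the part that bears it (a point fixed in the world has none). Each returns a list of dicts, best first, with "p" (0 to 1); they miss things now and then, are a little off and sometimes report something else, mostly with a low value. They report only what shows in the picture. A call takes as long as a camera call. They do not tell look-alikes from the thing itself.
- ctrl.recognise(name, camera): "point" ([column, row] in pixels, amid what is visible of it).
- ctrl.trace(name, camera): "region" (420x560 bool, what is visible of it) and "point" ([column, row] in pixels, amid what is visible of it).
- ctrl.spot_point(name, camera): "point" ([column, row] in pixels: a listed point, or the origin of a listed thing).
The state is a dict: "time": time; "qpos": joint angles; "dq": joint speeds; "joint_torque": joint torques, N m; "tcp_pos": TCP position; "eef_rot": TCP orientation; "force": force on the tool from outside, world axes, zero at the start; "moment": the same for the moment, N m; "width": finger opening in m; "gripper_force": force on a finger pad.
Only numpy, scipy, OpenCV 4.12 (cv2) and the standard library are available. Lean on these libraries where they do the work, as an engineer would, in place of code of your own. Each camera call takes 0.05 s, during which the arm holds its last target. There are 200 camera calls.

## Working session

There is one attempt and no reset: what is moved stays moved. The work goes in short steps, Python scripts to look and compute and a shell command to move; the robot and the scene stay as the last step left them, time stands still between calls to the robot, and variables do not carry over. Pictures are saved under pics/ and viewed, at most 14 in all, crops included, and the job is handed in when it is done.

```bash
ls; mkdir -p pics; python3 - <<'E'
from rig import ctrl
import cv2,numpy as np
s=ctrl.read_state();print(s['tcp_pos'],s['eef_rot'],s['width'],s['time'])
for c in ['top','side']:
    d=ctrl.read_camera(c);cv2.imwrite(f'pics/{c}0.png',d['img'][:,:,::-1])
    print(c,d['mtx'],d['k1'],d['R'],d['t'])
    for n in 'long_axle short_axle large_bearing small_bearing sprocket rear_tray front_tray tub tape wrench'.split():
        print(n,[(np.round(r['point'],1).tolist(),round(r['p'],2)) for r in ctrl.spot_point(n,c)])
E
```

```text
pics
[ 0.15816121 -0.55256143  0.24482116] [[ 9.61388273e-01  2.75195322e-01 -3.51480737e-04]
 [ 2.75195542e-01 -9.61387696e-01  1.05462340e-03]
 [-4.76818308e-05 -1.11062850e-03 -9.99999382e-01]] 0.08586429248916985 0.0
top [[424.22110611   0.         281.58574569]
 [  0.         424.22110611 206.03573377]
 [  0.           0.           1.        ]] -0.015239883004589389 [[-0.01081972 -0.99958332 -0.02676058]
 [-0.98906643  0.01463444 -0.14674276]
 [ 0.14707324  0.02488028 -0.98881264]] [0.024341   0.5623137  0.78169429]
long_axle [([321.0, 163.3], 0.84)]
short_axle [([232.8, 261.1], 0.76), ([287.0, 110.6], 0.73), ([253.0, 173.3], 0.58)]
large_bearing [([296.2, 261.8], 0.82), ([290.8, 221.6], 0.65), ([293.9, 299.0], 0.51)]
small_bearing [([348.6, 261.8], 0.53)]
sprocket [([252.0, 174.6], 0.84)]
rear_tray [([449.4, 243.1], 0.98)]
front_tray [([136.5, 223.5], 0.59)]
tub [([407.8, 134.2], 0.59)]
tape [([178.6, 134.0], 0.59)]
wrench [([286.0, 112.4], 0.84)]
side [[402.61599548   0.         286.31915513]
 [  0.         402.61599548 210.60234837]
 [  0.           0.           1.        ]] -0.0037077713480141135 [[ 0.92637871 -0.37658881  0.00183123]
 [-0.26610132 -0.65801361 -0.70442046]
 [ 0.26648184  0.65207282 -0.70978057]] [-0.54447728  0.19874239  0.67617762]
long_axle [([324.4, 244.8], 0.63)]
short_axle [([210.4, 204.7], 0.67)]
large_bearing [([265.4, 239.0], 0.84), ([223.9, 252.6], 0.6), ([184.6, 262.9], 0.6)]
small_bearing []
sprocket [([294.8, 206.2], 0.84)]
rear_tray []
front_tray [([219.5, 153.1], 0.65), ([294.6, 202.5], 0.61)]
tub [([406.5, 307.7], 0.58)]
tape [([299.9, 151.7], 0.71)]
wrench [([360.5, 203.5], 0.76), ([293.0, 205.1], 0.6)]
```

View pics/top0.png

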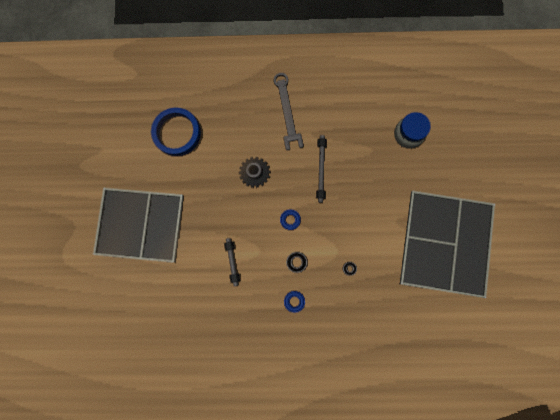

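View pics/side0.png

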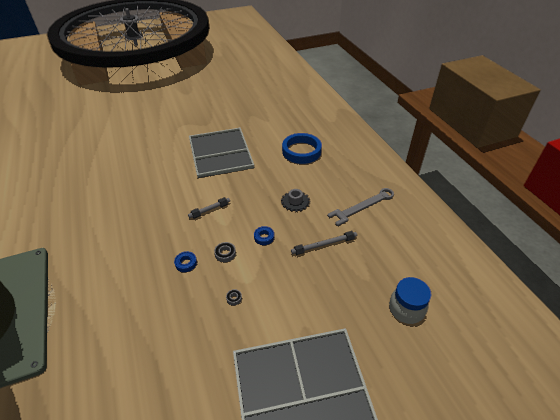

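The top view shows the rear tray at (449,243) and the front tray at (139,226). The sprocket is at (255,172), the long axle at (321,168) and the short axle at (233,262). The black large bearing is at (297,262), between two blue look-alikes at (290,220) and (294,301), and the small bearing is at (350,268). The side view agrees: large bearing at (225,252), small bearing at (234,297).

```bash
cat > h.py <<'E'
from rig import ctrl
import cv2,numpy as np
def ray(d,p):
    u=cv2.undistortPoints(np.array([[p]],float),d['mtx'],np.array([d['k1'],0,0,0.]))[0,0]
    return -d['R'].T@d['t'], d['R'].T@np.array([u[0],u[1],1.])
def onz(d,p,z):
    o,r=ray(d,p); return o+r*(z-o[2])/r[2]
def tri(d1,p1,d2,p2):
    o1,a=ray(d1,p1);o2,b=ray(d2,p2)
    s=np.linalg.lstsq(np.c_[a,-b],o2-o1,rcond=None)[0]
    x,y=o1+a*s[0],o2+b*s[1]; return (x+y)/2,np.linalg.norm(x-y)
def proj(d,X): return cv2.projectPoints(np.array([X],float),cv2.Rodrigues(d['R'])[0],d['t'],d['mtx'],np.array([d['k1'],0,0,0.]))[0][0,0]
E
cat > m.py <<'E'
from h import *
np.set_printoptions(precision=4,suppress=True)
D={c:ctrl.read_camera(c) for c in ['top','side']}
near={'long_axle':((321,168),(324,244)),'short_axle':((233,262),(210,208)),'large_bearing':((297,262),(225,252)),'small_bearing':((350,268),(234,297)),'sprocket':((255,172),(295,202)),'front_tray':((139,226),(221,153)),'rear_tray':((449,243),(300,380)),'tape':((176,132),(301,149)),'tub':((410,130),(410,302)),'wrench':((289,112),(362,205))}
for n,pp in near.items():
    P=[]
    for c,q in zip(D,pp):
        best=None
        for r in ctrl.trace(n,c):
            if np.hypot(*(np.array(r['point'])-q))<20:best=r;break
        if best is None: print(n,c,'none');P.append(None);continue
        m=best['region'].astype(np.uint8)
        cnt=max(cv2.findContours(m,0,1)[0],key=cv2.contourArea)
        if 'tray' in n:
            cor=cv2.boxPoints(cv2.minAreaRect(cnt)) 
            h=cv2.convexHull(cnt)
            ap=cv2.approxPolyDP(h,6,True)[:,0]
            print(n,c,'corners',[onz(D[c],p,.01)[:2].round(4).tolist() for p in ap],ap.tolist())
            P.append(ap.mean(0))
        else:
            ys,xs=np.nonzero(m); W=np.array([onz(D[c],p,.008)[:2] for p in zip(xs,ys)])
            w,v=np.linalg.eigh(np.cov(W.T)); pc=[xs.mean(),ys.mean()]
            (cx,cy),_,_=cv2.minAreaRect(cnt)
            print(n,c,'px',np.round([xs.mean(),ys.mean(),cx,cy],1),'mean@.008',W.mean(0),'ang',np.degrees(np.arctan2(v[1,1],v[0,1])).round(1),'ext',np.sqrt(w*12))
            P.append((cx,cy))
    if None not in [type(p) if p is None else 1 for p in P] and all(p is not None for p in P): print('   TRI',*tri(D['top'],P[0],D['side'],P[1]))
E
python3 m.py
```

```text
long_axle top px [321.  171.3 321.  169. ] mean@.008 [ 0.6385 -0.0633] ang 177.8 ext [0.0158 0.145 ]
long_axle side px [324.  242.4 323.5 242.5] mean@.008 [ 0.6437 -0.0627] ang 177.0 ext [0.0165 0.1498]
   TRI [ 0.6423 -0.0632  0.0088] 0.0009557920253168446
short_axle top px [231.4 261.3 231.4 261.1] mean@.008 [0.458  0.1191] ang -170.2 ext [0.0137 0.0886]
short_axle side px [209.5 207.3 209.2 207.5] mean@.008 [0.4573 0.1197] ang -168.7 ext [0.0224 0.0972]
   TRI [0.4573 0.1192 0.0079] 0.0019650903080044037
large_bearing top px [295.8 262.9 296.  262.5] mean@.008 [ 0.4533 -0.009 ] ang 58.3 ext [0.0402 0.0418]
large_bearing side px [225.1 251.5 225.  251.5] mean@.008 [ 0.4544 -0.0112] ang 80.7 ext [0.0398 0.0458]
   TRI [ 0.4543 -0.0094  0.0057] 0.0003749288831508056
small_bearing top px [349.7 267.7 349.5 267.5] mean@.008 [ 0.4427 -0.115 ] ang 99.7 ext [0.0253 0.0261]
small_bearing side px [233.8 296.8 233.5 296.5] mean@.008 [ 0.4401 -0.1162] ang 86.3 ext [0.0246 0.0287]
   TRI [ 0.4416 -0.1147  0.0065] 0.003071993447810985
sprocket top px [253.8 172.5 254.  172.5] mean@.008 [0.6381 
[... 910 characters left out ...]
32.3] mean@.008 [0.7267 0.2381] ang -138.5 ext [0.1034 0.1149]
tape side px [301.9 147.7 302.  148. ] mean@.008 [0.7291 0.2425] ang 65.8 ext [0.0963 0.1289]
   TRI [0.7265 0.2371 0.0106] 0.0007035485805714866
tub top px [411.7 130.6 412.  130.5] mean@.008 [ 0.721  -0.2523] ang 137.6 ext [0.0549 0.0731]
tub side px [410.2 300.2 410.4 300. ] mean@.008 [ 0.726 -0.239] ang -141.3 ext [0.0576 0.0899]
   TRI [ 0.7153 -0.2475  0.0266] 0.00047154852990213407
wrench top px [287.  112.2 286.8 110.6] mean@.008 [0.7663 0.0045] ang -169.8 ext [0.0276 0.1772]
wrench side px [359.9 206.1 360.9 205.3] mean@.008 [0.7615 0.0011] ang -169.2 ext [0.03   0.1808]
   TRI [0.7685 0.0054 0.0042] 0.004315948428312467
```

```bash
cat > go.py <<'E'
import sys,numpy as np
from rig import ctrl
s=ctrl.read_state();R=s['eef_rot'];p=s['tcp_pos'];y0=np.degrees(np.arctan2(R[1,0],R[0,0]))
print('t',round(s['time'],2),'tcp',p.round(4),'yaw',y0.round(2),'tilt',(R[:2,2]*57.3).round(2),'w',s['width'],'gf',s['gripper_force'],'F',np.round(s['force'],1),'q',np.round(s['qpos'],2))
for a in sys.argv[1:]:
    x,y,z,yaw=map(float,a.split(','));c,n=np.cos(np.radians(yaw)),np.sin(np.radians(yaw))
    d=np.array([x,y,z])-p
    print('turn z units',round((y0-yaw)/5,2),'then shift',np.round([c*d[0]+n*d[1],n*d[0]-c*d[1],-d[2]],4)); p=np.array([x,y,z]);y0=yaw
E
python3 go.py 0.642,-0.063,0.12,-2.2 0.642,-0.063,0.017,-2.2; python3 -c "
from rig import ctrl;print(ctrl.tcp_to_tips)"
```

```text
t 2.2 tcp [ 0.1582 -0.5528  0.2453] yaw 15.97 tilt [-0.  0.] w 0.08548436836458599 gf 0.0 F [-0.2 -0.1 -0. ] q [ 1.25  0.71 -0.03  1.48  0.02  0.95 -0.08]
turn z units 3.63 then shift [ 0.4646 -0.508   0.1253]
turn z units 0.0 then shift [ 0.    -0.     0.103]
0.014
```

```bash
python3 -m crank '[[0,0,0,0,0,0,0.91],[0,0,0,0,0,0,0.91],[0,0,0,0,0,0,0.91],[0,0,0,0,0,0,0.9],[0,0.01,-0.011,0,0,0,0]]' 60 >/dev/null
python3 -m crank '[[0,0.023,-0.025,0.006,0,0,0],[0,0.023,-0.025,0.006,0,0,0],[0,0.023,-0.025,0.006,0,0,0],[0,0.023,-0.025,0.006,0,0,0],[0,0.023,-0.025,0.006,0,0,0]]' >/dev/null
python3 -m crank '[[0,0.023,-0.025,0.006,0,0,0],[0,0.023,-0.025,0.006,0,0,0],[0,0.023,-0.025,0.006,0,0,0],[0,0.023,-0.025,0.006,0,0,0],[0,0.023,-0.025,0.006,0,0,0]]' >/dev/null
python3 -m crank '[[0,0.023,-0.025,0.006,0,0,0],[0,0.023,-0.025,0.006,0,0,0],[0,0.023,-0.025,0.006,0,0,0],[0,0.023,-0.025,0.006,0,0,0],[0,0.023,-0.025,0.006,0,0,0]]' 
python3 -m crank '[[0,0.023,-0.025,0.006,0,0,0],[0,0.023,-0.025,0.006,0,0,0],[0,0.023,-0.025,0.006,0,0,0],[0,0.013,-0.015,0.006,0,0,0],[0,0,0,0,0,0,0]]' 
python3 go.py 0.642,-0.063,0.12,-2.2
python3 - <<'E'
from h import *
d=ctrl.read_camera('wrist');cv2.imwrite('pics/w1.png',d['img'][:,:,::-1])
for r in ctrl.trace('long_axle','wrist'):
    ys,xs=np.nonzero(r['region']);W=np.array([onz(d,p,.0085)[:2] for p in zip(xs,ys)]);w,v=np.linalg.eigh(np.cov(W.T))
    print(r['p'],r['point'],W.mean(0),(W.min(0)+W.max(0))/2,np.ptp(W,0),np.degrees(np.arctan2(v[1,1],v[0,1])))
E
```

```text
time: 3.87
tcp_pos: [0.5288, -0.179, 0.1551]
eef_rot: [[0.999, -0.038, 0.0], [-0.038, -0.999, 0.0], [0.0, -0.0, -1.0]]
force: [0.7, -0.6, 0.2]
width: 0.0428
gripper_force: 0.0
time: 4.28
tcp_pos: [0.6149, -0.089, 0.1297]
eef_rot: [[0.999, -0.033, -0.0], [-0.033, -0.999, 0.002], [-0.0, -0.002, -1.0]]
force: [-1.4, 1.7, -0.7]
width: 0.0427
gripper_force: 0.0
t 4.28 tcp [ 0.6149 -0.089   0.1297] yaw -1.89 tilt [-0.02  0.13] w 0.0426950221899643 gf 0.0 F [-1.4  1.7 -0.7] q [ 0.    0.93  0.2   1.43 -0.22  0.8  -1.33]
turn z units 0.06 then shift [ 0.0261 -0.0271  0.0097]
0.71 [247.9, 168.2] [ 0.64930977 -0.06490967] [ 0.6438925  -0.06472424] [0.1419122  0.02514416] 177.21004493831137
```

View pics/w1.png

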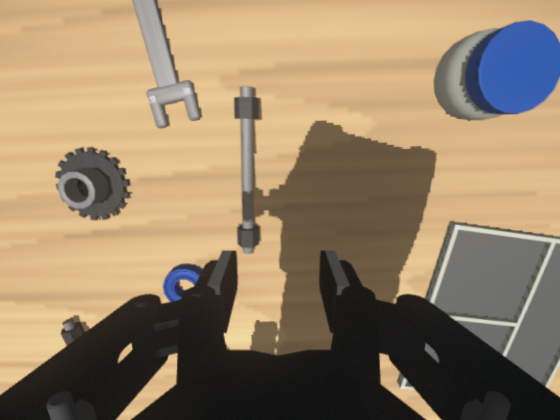

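The wrist view shows the long axle at (248,170), lying vertical in the picture. It measures (0.643, -0.064), which agrees with the triangulation. No obstacle is near the fingers.

```bash
python3 -m crank '[[0,0.015,-0.015,0,0,0,0],[0,0,0,0,0,0,0],[0,0,0,0,0,0,0],[0,0,0,0,0,0,0],[0,0,0,0,0,0,0]]' >/dev/null; python3 go.py 0.643,-0.064,0.017,-2.5
```

```text
t 4.8 tcp [ 0.6281 -0.0804  0.1316] yaw -2.25 tilt [-0.   -0.02] w 0.04273330101301367 gf 0.0 F [-0.7  0.1  1.1] q [-0.01  0.95  0.2   1.38 -0.22  0.84 -1.35]
turn z units 0.05 then shift [ 0.0142 -0.017   0.1146]
```

```bash
python3 -m crank '[[0,0.014,-0.017,0.01,0,0,0],[0,0,0,0.025,0,0,0],[0,0,0,0.025,0,0,0],[0,0,0,0.02,0,0,0],[0,0,0,0.015,0,0,0]]' >/dev/null
python3 -m crank '[[0,0,0,0.01,0,0,0],[0,0,0,0.005,0,0,0],[0,0,0,0,0,0,0],[0,0,0,0,0,0,0],[0,0,0,0,0,0,0]]' >/dev/null; python3 go.py 0.643,-0.064,0.017,-2.5
```

```text
t 5.63 tcp [ 0.6436 -0.063   0.0224] yaw -2.18 tilt [ 0.08 -0.  ] w 0.04267811063856005 gf 0.0 F [ 0.5 -0.3  1. ] q [-0.03  1.12  0.17  1.37 -0.25  0.67 -1.36]
turn z units 0.06 then shift [-0.0006  0.001   0.0054]
```

```bash
python3 -m crank '[[0,0,0.001,0.005,0,0,0],[0,0,0,0,0,0,0],[-0.6,0,0,0,0,0,0],[-1,0,0,0,0,0,0],[-1,0,0,0,0,0,0]]' 60 >/dev/null
python3 -m crank '[[-1,0,0,0,0,0,0],[-1,0,0,0,0,0,0],[-1,0,0,0,0,0,0],[-1,0,0,0,0,0,0],[-1,0,0,0,0,0,0]]' |tail -4; python3 go.py
python3 -m crank '[[-1,0,0,-0.005,0,0,0],[-1,0,0,-0.015,0,0,0],[-1,0,0,-0.02,0,0,0],[-1,0,0,-0.02,0,0,0],[-1,0,0,-0.01,0,0,0]]' |tail -4; python3 go.py 0.480,-0.357,0.09,-10.5 0.480,-0.357,0.022,-10.5
```

```text
eef_rot: [[0.999, -0.038, 0.0], [-0.038, -0.999, 0.0], [0.0, -0.0, -1.0]]
force: [-1.9, 0.1, 6.5]
width: 0.0072
gripper_force: 58.8
t 6.47 tcp [ 0.6432 -0.0638  0.0166] yaw -2.18 tilt [0.01 0.01] w 0.007245743833591894 gf 58.761974573135376 F [-1.9  0.1  6.5] q [-0.03  1.13  0.17  1.37 -0.25  0.67 -1.36]
eef_rot: [[0.999, -0.038, 0.003], [-0.038, -0.999, -0.0], [0.003, 0.0, -1.0]]
force: [1.4, 0.1, -0.9]
width: 0.0074
gripper_force: 58.6
t 6.88 tcp [ 0.644  -0.064   0.0896] yaw -2.18 tilt [ 0.17 -0.02] w 0.007443116874383266 gf 58.63307476043701 F [ 1.4  0.1 -0.9] q [-0.04  1.02  0.2   1.35 -0.24  0.79 -1.37]
turn z units 1.66 then shift [-0.1078  0.318  -0.0004]
turn z units 0.0 then shift [ 0.    -0.     0.068]
```

```bash
python3 -m crank '[[-1,0,0,0,0,0,0.4],[-1,0,0,0,0,0,0.42],[-1,0,0,0,0,0,0.42],[-1,0,0,0,0,0,0.42],[-1,-0.005,0.014,0,0,0,0]]' >/dev/null
python3 -m crank '[[-1,-0.009,0.0265,0,0,0,0],[-1,-0.009,0.0265,0,0,0,0],[-1,-0.009,0.0265,0,0,0,0],[-1,-0.009,0.0265,0,0,0,0],[-1,-0.009,0.0265,0,0,0,0]]' >/dev/null
python3 -m crank '[[-1,-0.009,0.0265,0,0,0,0],[-1,-0.009,0.0265,0,0,0,0],[-1,-0.009,0.0265,0,0,0,0],[-1,-0.009,0.0265,0,0,0,0],[-1,-0.009,0.0265,0,0,0,0]]' >/dev/null
python3 -m crank '[[-1,-0.009,0.0265,0,0,0,0],[-1,-0.003,0.01,0,0,0,0],[-1,0,0,0,0,0,0],[-1,0,0,0,0,0,0],[-1,0,0,0,0,0,0]]' |tail -2
python3 go.py 0.480,-0.357,0.09,-10.5 0.480,-0.357,0.022,-10.5
python3 - <<'E'
from h import *
d=ctrl.read_camera('top');cv2.imwrite('pics/t2.png',cv2.resize(d['img'][150:330,360:540,::-1],None,fx=3,fy=3,interpolation=2))
for n in ('side','wrist'):
    d=ctrl.read_camera(n);cv2.imwrite(f'pics/{n}2.png',d['img'][:,:,::-1])
    r=ctrl.trace('rear_tray',n)
    if r:
        ap=cv2.approxPolyDP(cv2.convexHull(max(cv2.findContours(r[0]['region'].astype(np.uint8),0,1)[0],key=cv2.contourArea)),6,True)[:,0]
        print(n,ap.tolist(),[onz(d,p,.01)[:2].round(4).tolist() for p in ap])
E
```

```text
width: 0.0076
gripper_force: 58.7
t 8.55 tcp [ 0.4814 -0.3534  0.0865] yaw -10.41 tilt [0.03 0.05] w 0.007645095822428683 gf 58.72467756271362 F [-0.2  0.3 -0.1] q [ 0.52  0.96  0.13  1.56 -0.18  0.64 -1.01]
turn z units 0.02 then shift [-0.0007  0.0038 -0.0035]
turn z units 0.0 then shift [ 0.    -0.     0.068]
side [[272, 343], [302, 400], [266, 419], [242, 419], [233, 352]] [[0.4718, -0.2239], [0.4811, -0.323], [0.4236, -0.3275], [0.3922, -0.3148], [0.4091, -0.2148]]
wrist [[336, 87], [328, 292], [125, 325], [84, 91]] [[0.5668, -0.4084], [0.4198, -0.3833], [0.4183, -0.2158], [0.5949, -0.247]]
```

View pics/wrist2.png

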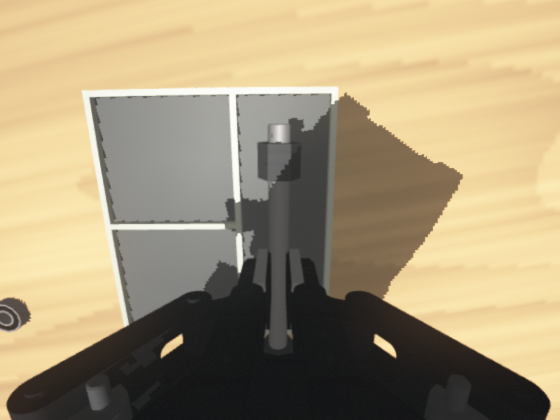

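The wrist view shows the long axle level in the fingers, over the narrow bay with its far nut at (279,160). The tray corners at (336,87) and (84,91) match the top-view fix within 3 mm at wall height.

```bash
python3 -m crank '[[-1,0,0.004,0.015,0,0,0],[-1,0,0,0.02,0,0,0],[-1,0,0,0.015,0,0,0],[-1,0,0,0.008,0,0,0],[-1,0,0,0.004,0,0,0]]' >/dev/null
python3 -m crank '[[-1,0,0,0.002,0,0,0],[-1,0,0,0.001,0,0,0],[-1,0,0,0,0,0,0],[-1,0,0,0,0,0,0],[-1,0,0,0,0,0,0]]' >/dev/null
python3 go.py 0.480,-0.357,0.0208,-10.5
```

```text
t 9.63 tcp [ 0.4801 -0.3587  0.0218] yaw -10.48 tilt [ 0.03 -0.02] w 0.007414553748256822 gf 58.713194131851196 F [-0.1  0.9 -1.8] q [ 0.54  1.06  0.11  1.56 -0.19  0.52 -1.  ]
turn z units 0.0 then shift [-0.0004 -0.0016  0.001 ]
```

```bash
python3 -m crank '[[-1,0,0,0.001,0,0,0],[-1,0,0,0,0,0,0],[-0.5,0,0,0,0,0,0],[-0.5,0,0,0,0,0,0],[-0.5,0,0,0,0,0,0]]' >/dev/null
python3 -m crank '[[-0.5,0,0,0,0,0,0],[-0.5,0,0,-0.005,0,0,0],[-0.5,0,0,-0.015,0,0,0],[-0.5,0,0,-0.025,0,0,0],[-0.5,0,0,-0.03,0,0,0]]' |tail -2
python3 -m crank '[[-0.5,0,0,-0.03,0,0,0],[0.3,0,0,-0.02,0,0,0],[0.3,0,0,0,0,0,0],[0.3,0,0,0,0,0,0],[0.3,0,0,0,0,0,0]]' |tail -2
python3 go.py 0.639,0.074,0.12,0 0.639,0.074,0.024,0
python3 - <<'E'
from h import *
for n in ['wrist','top']:
    d=ctrl.read_camera(n)
    for r in ctrl.trace('long_axle',n):
        ys,xs=np.nonzero(r['region']);W=np.array([onz(d,p,.0125)[:2] for p in zip(xs,ys)]);w,v=np.linalg.eigh(np.cov(W.T))
        print(n,r['p'],r['point'],W.mean(0),np.ptp(W,0),np.degrees(np.arctan2(v[1,1],v[0,1])))
cv2.imwrite('pics/t3.png',d['img'][:,:,::-1])
E
```

```text
width: 0.0212
gripper_force: 0.0
width: 0.0554
gripper_force: 0.0
t 10.88 tcp [ 0.4796 -0.3583  0.1448] yaw -10.48 tilt [-0.03  0.04] w 0.05541355181978977 gf 0.0 F [ 0.4 -0.4  0.3] q [ 0.51  0.88  0.15  1.51 -0.17  0.77 -1.02]
turn z units -2.1 then shift [ 0.1594 -0.4323  0.0248]
turn z units 0.0 then shift [0.    0.    0.096]
wrist 0.89 [278.1, 197.1] [ 0.4847505  -0.36120665] [0.13949681 0.03972631] 169.48456756059255
top 0.95 [474.3, 241.8] [ 0.48201302 -0.35812458] [0.13501936 0.04013644] 168.8875005765049
top 0.61 [301.2, 261.1] [ 0.45404834 -0.01020341] [0.04105085 0.0396004 ] 126.38483207430427
```

```bash
python3 -m crank '[[0.3,0,0,0,0,0,-0.7],[0.3,0,0,0,0,0,-0.7],[0.3,0,0,0,0,0,-0.7],[0.3,0.01,-0.0265,0,0,0,0],[0.3,0.01,-0.0265,0,0,0,0]]' >/dev/null
for i in 1 2; do python3 -m crank '[[0.3,0.01,-0.0265,0.002,0,0,0],[0.3,0.01,-0.0265,0.002,0,0,0],[0.3,0.01,-0.0265,0.002,0,0,0],[0.3,0.01,-0.0265,0.002,0,0,0],[0.3,0.01,-0.0265,0.002,0,0,0]]' >/dev/null; done
python3 -m crank '[[0.3,0.01,-0.0265,0,0,0,0],[0.3,0.005,-0.012,0,0,0,0],[0.3,0,0,0,0,0,0],[0.3,0,0,0,0,0,0],[0.3,0,0,0,0,0,0]]' >/dev/null
python3 go.py 0.639,0.074,0.12,0
cat > look.py <<'E'
import sys
from h import *
np.set_printoptions(precision=4,suppress=True)
n,z,f=sys.argv[1],float(sys.argv[2]),sys.argv[3]
d=ctrl.read_camera('wrist');cv2.imwrite(f'pics/{f}.png',d['img'][:,:,::-1])
for r in ctrl.trace(n,'wrist'):
    ys,xs=np.nonzero(r['region']);W=np.array([onz(d,p,z)[:2] for p in zip(xs,ys)]);w,v=np.linalg.eigh(np.cov(W.T))
    print('trace',round(r['p'],2),np.round(r['point'],1),'mean',W.mean(0),'boxc',(W.min(0)+W.max(0))/2,'size',np.ptp(W,0),'ang',np.degrees(np.arctan2(v[1,1],v[0,1])))
for r in ctrl.spot_point(n,'wrist'): print('spot',round(r['p'],2),np.round(r['point'],1),onz(d,r['point'],0)[:2])
E
python3 look.py sprocket 0.005 w3
```

```text
t 12.75 tcp [ 0.6143 -0.0034  0.1251] yaw -0.05 tilt [-0.03 -0.05] w 0.05538169467759028 gf 0.0 F [-0.1  0.3  0. ] q [-0.14  0.93  0.2   1.47 -0.23  0.77 -1.43]
turn z units -0.01 then shift [ 0.0247 -0.0774  0.0051]
spot 0.8 [185.7 176.8] [0.6411 0.0745]
```

View pics/w3.png

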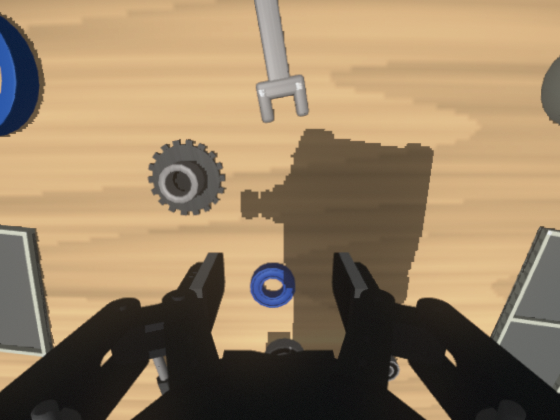

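The wrist view shows the sprocket disc centred at (187,177) with its boss top at (179,181), boss up. The origin comes out at (0.641, 0.0745), in agreement with the fixed cameras. The wrench end at (283,100) is clear of it.

```bash
python3 -m crank '[[0.3,0.008,-0.026,0,0,0,0],[0.3,0.009,-0.026,0,0,0,0],[0.3,0.009,-0.026,0.015,0,0,0],[0.3,0,0,0.025,0,0,0],[0.3,0,0,0.025,0,0,0]]' >/dev/null
python3 -m crank '[[0.3,0,0,0.02,0,0,0],[0.3,0,0,0.01,0,0,0],[0.3,0,0,0,0,0,0],[0.3,0,0,0,0,0,0],[0.3,0,0,0,0,0,0]]' >/dev/null
python3 go.py 0.640,0.0742,0.024,0
```

```text
t 13.73 tcp [0.6414 0.0758 0.0317] yaw 0.0 tilt [0.1  0.01] w 0.05557651004556865 gf 0.0 F [-0.2  0.3  1. ] q [-0.25  1.1   0.19  1.37 -0.27  0.69 -1.53]
turn z units 0.0 then shift [-0.0014  0.0016  0.0077]
```

```bash
python3 -m crank '[[0.3,-0.001,0.001,0.007,0,0,0],[0.3,0,0,0,0,0,0],[-0.3,0,0,0,0,0,0],[-1,0,0,0,0,0,0],[-1,0,0,0,0,0,0]]' 60 >/dev/null
python3 -m crank '[[-1,0,0,0,0,0,0],[-1,0,0,0,0,0,0],[-1,0,0,0,0,0,0],[-1,0,0,0,0,0,0],[-1,0,0,0,0,0,0]]' |tail -2; python3 go.py
python3 -m crank '[[-1,0,0,-0.005,0,0,0],[-1,0,0,-0.015,0,0,0],[-1,0,0,-0.025,0,0,0],[-1,0,0,-0.02,0,0,0],[-1,0,0,-0.01,0,0,0]]' |tail -2; python3 go.py 0.540,-0.2855,0.1,-10.5
```

```text
width: 0.03
gripper_force: 58.9
t 14.57 tcp [0.6398 0.075  0.0239] yaw 0.02 tilt [0.02 0.01] w 0.03003917692863401 gf 58.865933418273926 F [-1.7  0.6  5.8] q [-0.25  1.11  0.18  1.38 -0.27  0.67 -1.52]
width: 0.0295
gripper_force: 59.5
t 14.98 tcp [0.6406 0.075  0.1019] yaw 0.02 tilt [0.2  0.03] w 0.029541507954972422 gf 59.51620817184448 F [-0.1 -0.5 -2. ] q [-0.26  1.    0.21  1.36 -0.25  0.81 -1.54]
turn z units 2.1 then shift [-0.0332  0.3728  0.0019]
```

```bash
python3 -m crank '[[-1,0,0,0,0,0,0.5],[-1,0,0,0,0,0,0.6],[-1,0,0,0,0,0,0.6],[-1,0,0,0,0,0,0.4],[-1,-0.002,0.014,0,0,0,0]]' >/dev/null
for i in 1 2; do python3 -m crank '[[-1,-0.0024,0.0266,0,0,0,0],[-1,-0.0024,0.0266,0,0,0,0],[-1,-0.0024,0.0266,0,0,0,0],[-1,-0.0024,0.0266,0,0,0,0],[-1,-0.0024,0.0266,0,0,0,0]]' >/dev/null; done
python3 -m crank '[[-1,-0.0024,0.0266,0,0,0,0],[-1,-0.0024,0.0266,0,0,0,0],[-1,-0.002,0.025,0,0,0,0],[-1,-0.001,0.014,0,0,0,0],[-1,0,0,0,0,0,0]]' |tail -2
python3 go.py 0.540,-0.2855,0.1,-10.5
python3 look.py sprocket 0.08 w4
```

```text
width: 0.0297
gripper_force: 59.7
t 16.65 tcp [ 0.5374 -0.2882  0.0986] yaw -10.69 tilt [-0.02 -0.1 ] w 0.029734749944442012 gf 59.67897891998291 F [-0.3 -0.2 -2.1] q [ 0.37  0.96  0.16  1.5  -0.2   0.7  -1.15]
turn z units -0.04 then shift [ 0.002  -0.0031 -0.0014]
trace 0.91 [274.2 245.7] mean [ 0.5424 -0.2903] boxc [ 0.5388 -0.2896] size [0.0655 0.0628] ang 169.11140480808047
spot 0.58 [275.8 251.8] [ 0.507  -0.2821]
```

View pics/w4.png

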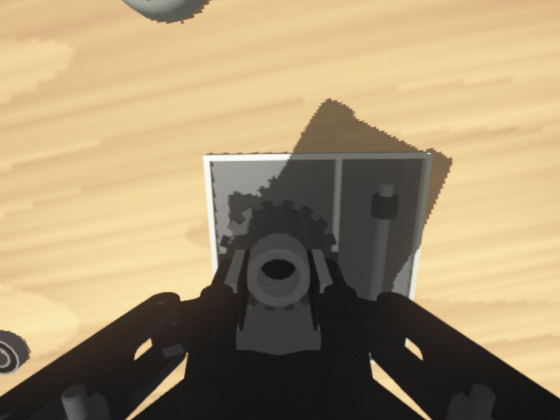

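The sprocket is held level with its boss at (278,270). It sits over the far wide bay, and the long axle lies in the narrow bay.

```bash
python3 -m crank '[[-1,0.002,-0.003,0.015,0,0,0],[-1,0,0,0.02,0,0,0],[-1,0,0,0.018,0,0,0],[-1,0,0,0.009,0,0,0],[-1,0,0,0.004,0,0,0]]' >/dev/null
python3 -m crank '[[-1,0,0,0.002,0,0,0],[-1,0,0,0.001,0,0,0],[-1,0,0,0,0,0,0],[-1,0,0,0,0,0,0],[-1,0,0,0,0,0,0]]' >/dev/null
python3 go.py 0.540,-0.2855,0.028,-10.5
```

```text
t 17.63 tcp [ 0.5415 -0.2823  0.0299] yaw -10.48 tilt [ 0.04 -0.01] w 0.029678484386445964 gf 59.691678285598755 F [-0.3  0.5 -1.1] q [ 0.37  1.06  0.13  1.52 -0.21  0.57 -1.14]
turn z units 0.0 then shift [-0.0009  0.0034  0.0019]
```

```bash
python3 -m crank '[[-1,0,0.003,0.001,0,0,0],[-1,0,0,0.001,0,0,0],[-1,0,0,0,0,0,0],[-1,0,0,0,0,0,0],[-1,0,0,0,0,0,0]]' |tail -3; python3 go.py
python3 -m crank '[[0.1,0,0,0,0,0,0],[0.1,0,0,0,0,0,0],[0.1,0,0,0,0,0,0],[0.1,0,0,-0.005,0,0,0],[0.1,0,0,-0.015,0,0,0]]' |tail -2
python3 -m crank '[[0.1,0,0,-0.025,0,0,0],[0.3,0,0,-0.03,0,0,0],[0.3,0,0,-0.03,0,0,0],[0.3,0,0,0,0,0,0],[0.3,0,0,0,0,0,0]]' |tail -2
python3 go.py 0.4543,-0.0094,0.12,0;python3 look.py sprocket 0.009 w5
```

```text
force: [-3.0, -1.0, 7.8]
width: 0.03
gripper_force: 60.6
t 18.05 tcp [ 0.5407 -0.2859  0.0279] yaw -10.51 tilt [ 0.03 -0.05] w 0.029971923342504852 gf 60.61855494976044 F [-3.  -1.   7.8] q [ 0.37  1.07  0.13  1.52 -0.21  0.57 -1.14]
width: 0.0472
gripper_force: 0.0
width: 0.0552
gripper_force: 0.0
t 18.88 tcp [ 0.5413 -0.2855  0.134 ] yaw -10.47 tilt [ 0.14 -0.06] w 0.055197479687245206 gf 0.0 F [ 0.3  0.7 -0.3] q [ 0.35  0.91  0.17  1.47 -0.19  0.77 -1.16]
turn z units -2.09 then shift [-0.087  -0.2761  0.014 ]
trace 0.84 [277.2 204.9] mean [ 0.5426 -0.2876] boxc [ 0.542  -0.2874] size [0.0637 0.0622] ang -163.43224572403602
spot 0.61 [279.9 201.8] [ 0.5434 -0.289 ]
```

```bash
python3 -m crank '[[0.3,0,0,0,0,0,-0.7],[0.3,0,0,0,0,0,-0.7],[0.3,0,0,0,0,0,-0.7],[0.3,-0.011,-0.0276,0,0,0,0],[0.3,-0.011,-0.0276,0,0,0,0]]' >/dev/null
python3 -m crank '[[0.3,-0.011,-0.0276,0.002,0,0,0],[0.3,-0.011,-0.0276,0.002,0,0,0],[0.3,-0.011,-0.0276,0.002,0,0,0],[0.3,-0.011,-0.0276,0.002,0,0,0],[0.3,-0.011,-0.0276,0.002,0,0,0]]' >/dev/null
python3 -m crank '[[0.3,-0.011,-0.0276,0,0,0,0],[0.3,-0.011,-0.0276,0,0,0,0],[0.3,-0.011,-0.0276,0,0,0,0],[0.3,0,0,0,0,0,0],[0.3,0,0,0,0,0,0]]' >/dev/null
python3 go.py 0.4543,-0.0094,0.12,0 0.4543,-0.0094,0.017,0;python3 look.py large_bearing 0.006 w6
```

```text
t 20.28 tcp [ 0.4301 -0.0081  0.1218] yaw 0.16 tilt [-0.08  0.01] w 0.055416331533355546 gf 0.0 F [ 1.5 -0.1  0.6] q [-0.12  0.75  0.11  2.13 -0.29  0.28 -1.33]
turn z units 0.03 then shift [0.0242 0.0013 0.0018]
turn z units 0.0 then shift [0.    0.    0.103]
trace 0.9 [276.  270.1] mean [ 0.3785 -0.0054] boxc [ 0.3783 -0.0055] size [0.0459 0.0408] ang 173.23116060559272
trace 0.86 [275.2 187.4] mean [ 0.4548 -0.011 ] boxc [ 0.4551 -0.0111] size [0.0437 0.0416] ang -167.7561502699163
trace 0.71 [259.4  56.9] mean [0.5416 0.0009] boxc [0.5407 0.0011] size [0.042  0.0416] ang -152.00292191910285
spot 0.77 [276.7 263.7] [ 0.3762 -0.0084]
spot 0.67 [280.4 177.3] [ 0.4568 -0.0114]
spot 0.64 [266.7  69.3] [ 0.5412 -0.0004]
```

View pics/w6.png

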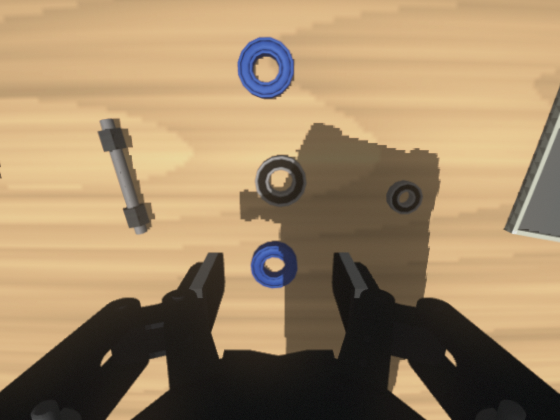

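The middle, black bearing is at (280,180), measured at (0.455, -0.011). The blue look-alikes are at (266,68) and (274,264). The small bearing is at (404,197) and the short axle at (125,176).

```bash
python3 -m crank '[[0.3,0.013,0.0015,0,0,0,0],[0.3,0.012,0.0015,0.015,0,0,0],[0.3,0,0,0.025,0,0,0],[0.3,0,0,0.025,0,0,0],[0.3,0,0,0.02,0,0,0]]' >/dev/null
python3 -m crank '[[0.3,0,0,0.01,0,0,0],[0.3,0,0,0.005,0,0,0],[0.3,0,0,0,0,0,0],[0.3,0,0,0,0,0,0],[0.3,0,0,0,0,0,0]]' >/dev/null
python3 go.py 0.455,-0.0108,0.016,0
```

```text
t 21.27 tcp [ 0.456  -0.0123  0.0232] yaw 0.02 tilt [0.07 0.  ] w 0.05572929667300875 gf 0.0 F [-0.9 -0.   0.8] q [-0.06  0.97  0.03  2.09 -0.31  0.09 -1.31]
turn z units 0.0 then shift [-0.001  -0.0015  0.0072]
```

```bash
python3 -m crank '[[0.3,-0.001,-0.0015,0.007,0,0,0],[0.3,0,0,0,0,0,0],[0.2,0,0,0,0,0,0],[-1,0,0,0,0,0,0],[-1,0,0,0,0,0,0]]' 60 >/dev/null
python3 -m crank '[[-1,0,0,0,0,0,0],[-1,0,0,0,0,0,0],[-1,0,0,0,0,0,0],[-1,0,0,0,0,0,0],[-1,0,0,0,0,0,0]]' |tail -2; python3 go.py
python3 -m crank '[[-1,0,0,-0.005,0,0,0],[-1,0,0,-0.015,0,0,0],[-1,0,0,-0.025,0,0,0],[-1,0,0,-0.02,0,0,0],[-1,0,0,-0.015,0,0,0]]' |tail -2; python3 go.py 0.449,-0.2687,0.1,-10.5
```

```text
width: 0.0391
gripper_force: 58.7
t 22.1 tcp [ 0.4546 -0.0107  0.0159] yaw 0.03 tilt [0.02 0.01] w 0.03906395750509435 gf 58.69378924369812 F [-3.1  1.1 13. ] q [-0.06  0.99  0.02  2.09 -0.31  0.07 -1.31]
width: 0.0392
gripper_force: 60.4
t 22.52 tcp [ 0.4547 -0.0108  0.0971] yaw 0.02 tilt [0.06 0.01] w 0.039163040174802134 gf 60.44349431991577 F [ 0.3  0.1 -0.4] q [-0.11  0.82  0.11  2.07 -0.29  0.27 -1.32]
turn z units 2.1 then shift [ 0.0414  0.2547 -0.0029]
```

```bash
python3 -m crank '[[-1,0,0,0,0,0,0.5],[-1,0,0,0,0,0,0.6],[-1,0,0,0,0,0,0.6],[-1,0,0,0,0,0,0.4],[-1,0.002,0.013,0,0,0,0]]' >/dev/null
python3 -m crank '[[-1,0.0041,0.0255,0,0,0,0],[-1,0.0041,0.0255,0,0,0,0],[-1,0.0041,0.0255,0,0,0,0],[-1,0.0041,0.0255,0,0,0,0],[-1,0.0041,0.0255,0,0,0,0]]' >/dev/null
python3 -m crank '[[-1,0.0041,0.0255,0,0,0,0],[-1,0.0041,0.0255,0,0,0,0],[-1,0.0041,0.0255,0,0,0,0],[-1,0.0041,0.0255,0,0,0,0],[-1,0.002,0.0125,0,0,0,0]]' >/dev/null
python3 -m crank '[[-1,0,0,0,0,0,0],[-1,0,0,0,0,0,0],[-1,0,0,0.01,0,0,0],[-1,0,0,0.015,0,0,0],[-1,0,0,0.015,0,0,0]]' >/dev/null
python3 go.py 0.449,-0.2687,0.0205,-10.5
python3 look.py large_bearing 0.05 w7
```

```text
t 24.18 tcp [ 0.4488 -0.2675  0.0543] yaw -10.39 tilt [0.01 0.03] w 0.03889144109245768 gf 60.493401288986206 F [ 0.6  0.  -1.2] q [ 0.43  0.94  0.08  1.85 -0.19  0.36 -1.09]
turn z units 0.02 then shift [0.0004 0.0011 0.0338]
trace 0.77 [272.9 277. ] mean [ 0.4517 -0.2693] boxc [ 0.4511 -0.2687] size [0.0456 0.0408] ang 167.22807740873367
spot 0.56 [277.4 261.7] [ 0.4309 -0.2651]
```

View pics/w7.png

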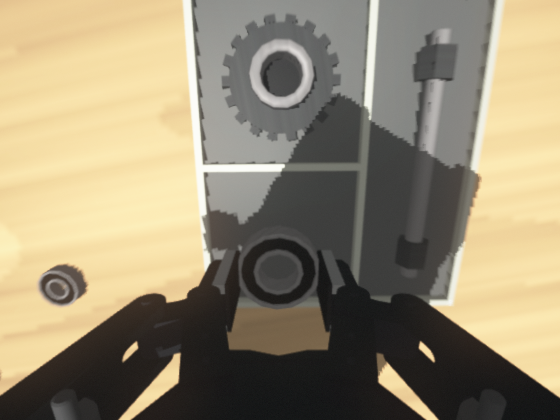

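The bearing is level in the fingers at (278,268) over the near wide bay. The sprocket, at (281,75), lies flat in the far bay, and the long axle is in the narrow bay.

```bash
python3 -m crank '[[-1,0,0.001,0.012,0,0,0],[-1,0,0,0.009,0,0,0],[-1,0,0,0.004,0,0,0],[-1,0,0,0,0,0,0],[-1,0,0,0,0,0,0]]' >/dev/null
python3 -m crank '[[-1,0,0,0,0,0,0],[-1,0,0,0,0,0,0],[-1,0,0,0,0,0,0],[-1,0,0,0,0,0,0],[-1,0,0,0,0,0,0]]' >/dev/null
python3 go.py 0.449,-0.2687,0.0203,-10.5
```

```text
t 25.17 tcp [ 0.4483 -0.2699  0.0304] yaw -10.48 tilt [0.01 0.  ] w 0.038969046065332746 gf 60.52560210227966 F [ 1.1  0.5 -0.5] q [ 0.44  0.99  0.07  1.85 -0.2   0.31 -1.08]
turn z units 0.0 then shift [ 0.0004 -0.0013  0.0101]
```

```bash
python3 -m crank '[[-1,0,-0.001,0.006,0,0,0],[-1,0,0,0.003,0,0,0],[-1,0,0,0.001,0,0,0],[-1,0,0,0,0,0,0],[-1,0,0,0,0,0,0]]' |tail -3;python3 go.py
python3 -m crank '[[-0.05,0,0,0,0,0,0],[0.18,0,0,0,0,0,0],[0.18,0,0,0,0,0,0],[0.18,0,0,0,0,0,0],[0.18,0,0,-0.005,0,0,0]]' |tail -2
python3 -m crank '[[0.18,0,0,-0.015,0,0,0],[0.18,0,0,-0.025,0,0,0],[0.18,0,0,-0.03,0,0,0],[0,0,0,-0.02,0,0,0],[0,0,0,0,0,0,0]]' |tail -2
python3 go.py 0.4416,-0.1147,0.11,0;python3 look.py large_bearing 0.01 w8
```

```text
force: [-0.4, -0.1, -0.6]
width: 0.039
gripper_force: 60.7
t 25.58 tcp [ 0.4484 -0.2688  0.02  ] yaw -10.47 tilt [-0.01  0.01] w 0.039015649728990645 gf 60.66056728363037 F [-0.4 -0.1 -0.6] q [ 0.44  1.01  0.07  1.85 -0.2   0.29 -1.08]
width: 0.0501
gripper_force: 0.0
width: 0.0431
gripper_force: 0.0
t 26.42 tcp [ 0.4495 -0.2696  0.1191] yaw -10.48 tilt [ 0.25 -0.13] w 0.043063943592789686 gf 0.0 F [-0.1  0.1  0.3] q [ 0.42  0.83  0.12  1.82 -0.18  0.5  -1.1 ]
turn z units -2.1 then shift [-0.0079 -0.1549  0.0091]
trace 0.97 [ 29.8 328.1] mean [ 0.3809 -0.0093] boxc [ 0.3802 -0.009 ] size [0.0478 0.0551] ang 114.72709291545576
spot 0.81 [275.7 207.7] [ 0.4512 -0.2694]
```

```bash
python3 -m crank '[[0,-0.004,-0.02,0,0,0,-0.7],[0,-0.005,-0.027,0,0,0,-0.7],[0,-0.005,-0.027,0,0,0,-0.7],[0,-0.005,-0.027,0,0,0,0],[0,-0.005,-0.027,0,0,0,0]]' >/dev/null
python3 -m crank '[[0,-0.003,-0.02,0,0,0,0],[0,0,0,0,0,0,0],[0,0,0,0,0,0,0],[0,0,0,0,0,0,0],[0,0,0,0,0,0,0]]' >/dev/null
python3 go.py 0.4416,-0.1147,0.017,0;python3 look.py small_bearing 0.005 w9
```

```text
t 27.4 tcp [ 0.43   -0.1208  0.115 ] yaw -0.05 tilt [-0.02 -0.01] w 0.04284701519519723 gf 0.0 F [ 0.7 -0.2 -0.1] q [ 0.15  0.77  0.08  2.08 -0.2   0.3  -1.17]
turn z units -0.01 then shift [ 0.0116 -0.0061  0.098 ]
trace 0.74 [271.6 198.7] mean [ 0.4412 -0.1163] boxc [ 0.4411 -0.1163] size [0.028  0.0265] ang 166.6689623384642
spot 0.94 [268.3 196.5] [ 0.4418 -0.114 ]
```

View pics/w9.png

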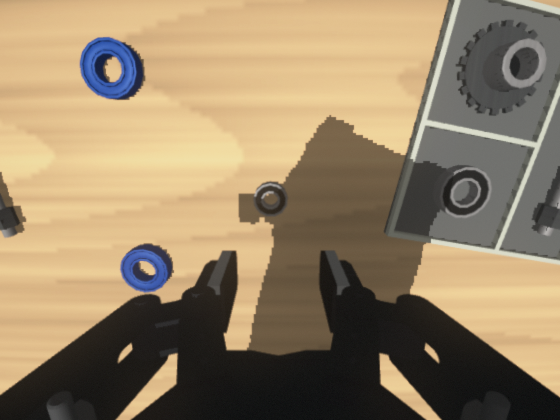

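The small bearing at (269,198) measures (0.4415, -0.1157). The large bearing, at (466,190), lies flat in the near wide bay and the sprocket in the far one.

```bash
python3 -m crank '[[0,0.0115,-0.005,0.01,0,0,0],[0,0,0,0.025,0,0,0],[0,0,0,0.025,0,0,0],[0,0,0,0.02,0,0,0],[0,0,0,0.01,0,0,0]]' >/dev/null
python3 -m crank '[[0,0,0,0.002,0,0,0],[0,0,0,0,0,0,0],[0,0,0,0,0,0,0],[0,0,0,0,0,0,0],[0,0,0,0,0,0,0]]' >/dev/null
python3 go.py 0.4415,-0.1157,0.0165,0
```

```text
t 28.38 tcp [ 0.442  -0.1149  0.0241] yaw 0.03 tilt [ 0.07 -0.01] w 0.04289785324785006 gf 0.0 F [-0.6 -0.3  0.8] q [ 0.17  0.97  0.02  2.08 -0.22  0.09 -1.16]
turn z units 0.01 then shift [-0.0005  0.0008  0.0076]
```

```bash
python3 -m crank '[[0,-0.0005,0.0008,0.0075,0,0,0],[0,0,0,0,0,0,0],[-0.2,0,0,0,0,0,0],[-1,0,0,0,0,0,0],[-1,0,0,0,0,0,0]]' 50 >/dev/null
python3 -m crank '[[-1,0,0,0,0,0,0],[-1,0,0,0,0,0,0],[-1,0,0,0,0,0,0],[-1,0,0,0,0,0,0],[-1,0,0,0,0,0,0]]' |tail -2; python3 go.py
python3 -m crank '[[-1,0,0,-0.005,0,0,0],[-1,0,0,-0.015,0,0,0],[-1,0,0,-0.025,0,0,0],[-1,0,0,-0.025,0,0,0],[-1,0,0,-0.015,0,0,0]]' |tail -2; python3 go.py 0.5377,0.342,0.1,-6.3
```

```text
width: 0.0251
gripper_force: 48.9
t 29.22 tcp [ 0.441  -0.1157  0.016 ] yaw 0.02 tilt [-0.01  0.  ] w 0.025074702598436315 gf 48.93753111362457 F [-1.7  0.2  5.8] q [ 0.18  0.99  0.02  2.09 -0.22  0.07 -1.16]
width: 0.0254
gripper_force: 49.2
t 29.63 tcp [ 0.4413 -0.1157  0.1031] yaw 0.02 tilt [ 0.08 -0.  ] w 0.025436552515924186 gf 49.19213533401489 F [-0.  -1.4 -0.4] q [ 0.14  0.8   0.08  2.06 -0.21  0.29 -1.17]
turn z units 1.26 then shift [ 0.0456 -0.4655  0.0031]
```

```bash
python3 -m crank '[[-1,0,0,0,0,0,0.42],[-1,0,0,0,0,0,0.42],[-1,0,0,0,0,0,0.42],[-1,0.001,-0.012,0,0,0,0],[-1,0.0027,-0.0274,0,0,0,0]]' >/dev/null
for i in 1 2 3; do python3 -m crank '[[-1,0.0027,-0.0274,0,0,0,0],[-1,0.0027,-0.0274,0,0,0,0],[-1,0.0027,-0.0274,0,0,0,0],[-1,0.0027,-0.0274,0,0,0,0],[-1,0.0027,-0.0274,0,0,0,0]]' >/dev/null; done
python3 -m crank '[[-1,0.0013,-0.0135,0,0,0,0],[-1,0,0,0,0,0,0],[-1,0,0,0,0,0,0],[-1,0,0,0,0,0,0],[-1,0,0,0,0,0,0]]' |tail -2
python3 go.py 0.5377,0.342,0.1,-6.3 0.5377,0.342,0.022,-6.3
python3 look.py small_bearing 0.09 w10; python3 look.py front_tray 0.01 w10
```

```text
width: 0.025
gripper_force: 49.2
t 31.72 tcp [0.5371 0.3394 0.1005] yaw -6.37 tilt [-0.03 -0.03] w 0.024986844436115967 gf 49.24123764038086 F [-0.4  0.   0.5] q [-0.77  1.01  0.37  1.4  -0.43  0.81 -1.95]
turn z units -0.01 then shift [ 0.0003 -0.0026  0.0005]
turn z units 0.0 then shift [ 0.    -0.     0.078]
trace 0.78 [278.8 270.7] mean [0.5373 0.338 ] boxc [0.5371 0.3383] size [0.0327 0.0262] ang 171.1534656042574
spot 0.88 [276.6 259.7] [0.4981 0.3435]
trace 0.7 [328.2 196. ] mean [0.5487 0.3031] boxc [0.5344 0.3084] size [0.1536 0.1772] ang 70.89538561423994
spot 0.64 [314.6 212.9] [0.5356 0.3092]
```

View pics/w10.png

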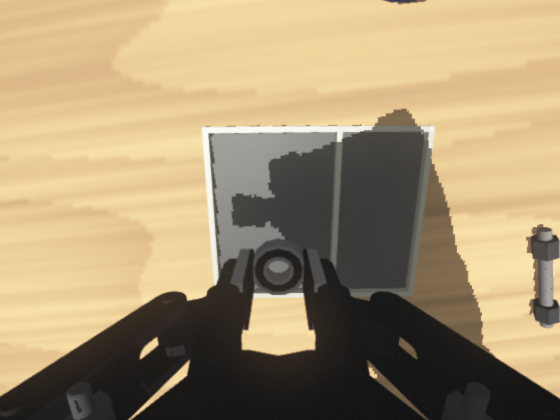

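The small bearing is held level at (279,268) over the wide (left) bay of the front tray. The wrist puts the tray origin at (0.536, 0.309), matching the top view.

```bash
python3 -m crank '[[-1,0,-0.0025,0.015,0,0,0],[-1,0,0,0.02,0,0,0],[-1,0,0,0.018,0,0,0],[-1,0,0,0.012,0,0,0],[-1,0,0,0.005,0,0,0]]' >/dev/null
python3 -m crank '[[-1,0,0,0.002,0,0,0],[-1,0,0,0.001,0,0,0],[-1,0,0,0,0,0,0],[-1,0,0,0,0,0,0],[-1,0,0,0,0,0,0]]' >/dev/null
python3 go.py 0.5377,0.342,0.0202,-6.3
```

```text
t 32.85 tcp [0.5376 0.3432 0.0285] yaw -6.27 tilt [0.04 0.04] w 0.025263747838018904 gf 49.244075417518616 F [ 0.   0.4 -1.2] q [-0.76  1.12  0.32  1.41 -0.47  0.69 -1.92]
turn z units 0.01 then shift [0.0003 0.0011 0.0083]
```

Next: set it down, release, and move to the short axle, using the measured (0.4573, 0.119) at about 10.5°.

```bash
python3 -m crank '[[-1,0,0.001,0.005,0,0,0],[-1,0,0,0.002,0,0,0],[-1,0,0,0.001,0,0,0],[-1,0,0,0,0,0,0],[-1,0,0,0,0,0,0]]' |tail -3;python3 go.py
python3 -m crank '[[-0.3,0,0,0,0,0,0],[-0.1,0,0,0,0,0,0],[-0.1,0,0,0,0,0,0],[-0.1,0,0,0,0,0,0],[-0.1,0,0,-0.005,0,0,0]]' |tail -2
python3 -m crank '[[-0.1,0,0,-0.015,0,0,0],[-0.1,0,0,-0.025,0,0,0],[-0.1,0,0,-0.03,0,0,0],[0,0,0,-0.02,0,0,0],[0,0,0,0,0,0,0]]' |tail -2
python3 look.py small_bearing 0.009 w11; python3 go.py 0.43,0.117,0.115,10.3
```

```text
force: [-3.2, -1.8, 8.5]
width: 0.0251
gripper_force: 50.1
t 33.27 tcp [0.5371 0.3418 0.0201] yaw -6.28 tilt [-0.02 -0.  ] w 0.02507538190141871 gf 50.09653151035309 F [-3.2 -1.8  8.5] q [-0.76  1.13  0.32  1.41 -0.47  0.67 -1.92]
width: 0.0385
gripper_force: 0.0
width: 0.0426
gripper_force: 0.0
trace 0.6 [278.9 207.4] mean [0.538  0.3403] boxc [0.5377 0.3402] size [0.0307 0.0272] ang 165.01663056361127
spot 0.65 [280.5 211. ] [0.5368 0.3398]
t 34.25 tcp [0.5371 0.342  0.1154] yaw -6.28 tilt [0.01 0.02] w 0.043011245248961806 gf 0.0 F [-0.5 -0.2 -0.5] q [-0.78  1.    0.38  1.38 -0.43  0.84 -1.96]
turn z units -3.32 then shift [-0.1456  0.2023  0.0004]
```

```bash
python3 -m crank '[[0,0,0,0,0,0,-0.83],[0,0,0,0,0,0,-0.83],[0,0,0,0,0,0,-0.83],[0,0,0,0,0,0,-0.83],[0,-0.0162,0.0225,0,0,0,0]]' >/dev/null
python3 -m crank '[[0,-0.0162,0.0225,0,0,0,0],[0,-0.0162,0.0225,0,0,0,0],[0,-0.0162,0.0225,0,0,0,0],[0,-0.0162,0.0225,0,0,0,0],[0,-0.0162,0.0225,0,0,0,0]]' >/dev/null
python3 -m crank '[[0,-0.0162,0.0225,0,0,0,0],[0,-0.0162,0.0225,0,0,0,0],[0,-0.0162,0.0225,0,0,0,0],[0,0,0,0,0,0,0],[0,0,0,0,0,0,0]]' >/dev/null
python3 look.py short_axle 0.0085 w12; python3 go.py 0.4573,0.119,0.017,10.5
```

```text
trace 0.98 [278.5 177.4] mean [0.4584 0.1175] boxc [0.4565 0.117 ] size [0.0956 0.0327] ang -169.0820925581917
spot 0.57 [281.3 179.8] [0.4557 0.1161]
t 35.65 tcp [0.4302 0.1173 0.1146] yaw 10.37 tilt [-0.01  0.02] w 0.042747076246941594 gf 0.0 F [ 0.3  1.2 -0.5] q [-0.41  0.78  0.14  2.09 -0.33  0.3  -1.39]
turn z units -0.03 then shift [0.0269 0.0033 0.0976]
```

View pics/w12.png

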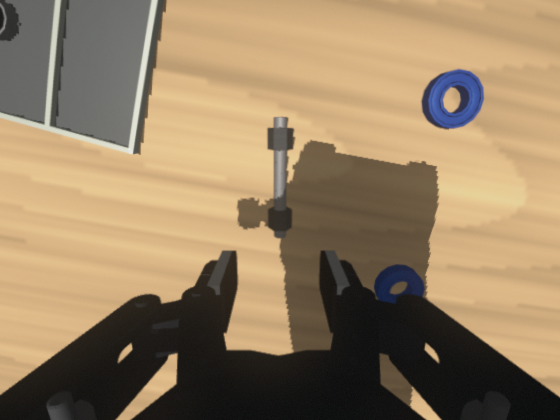

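The short axle at (280,177) is aligned with the tool and centred at about (0.4575, 0.118).

```bash
python3 -m crank '[[0,0.013,0.002,0,0,0,0],[0,0.014,0.002,0.015,0,0,0],[0,0,0,0.025,0,0,0],[0,0,0,0.025,0,0,0],[0,0,0,0.015,0,0,0]]' >/dev/null
python3 -m crank '[[0,0,0,0.009,0,0,0],[0,0,0,0.002,0,0,0],[0,0,0,0,0,0,0],[0,0,0,0,0,0,0],[0,0,0,0,0,0,0]]' >/dev/null
python3 go.py 0.4575,0.118,0.017,10.5
```

```text
t 36.48 tcp [0.4577 0.1178 0.0247] yaw 10.34 tilt [0.07 0.02] w 0.04281474580917881 gf 0.0 F [-0.1 -0.1 -0.2] q [-0.35  0.97  0.06  2.03 -0.35  0.15 -1.36]
turn z units -0.03 then shift [-0.0002 -0.0002  0.0077]
```

```bash
python3 -m crank '[[0,0,0,0.0075,0,0,0],[0,0,0,0,0,0,0],[-0.6,0,0,0,0,0,0],[-1,0,0,0,0,0,0],[-1,0,0,0,0,0,0]]' 60 >/dev/null
python3 -m crank '[[-1,0,0,0,0,0,0],[-1,0,0,0,0,0,0],[-1,0,0,0,0,0,0],[-1,0,0,0,0,0,0],[-1,0,0,0,0,0,0]]' |tail -2; python3 go.py
python3 -m crank '[[-1,0,0,-0.005,0,0,0],[-1,0,0,-0.015,0,0,0],[-1,0,0,-0.02,0,0,0],[-1,0,0,-0.02,0,0,0],[-1,0,0,-0.015,0,0,0]]' |tail -2; python3 go.py 0.529,0.262,0.095,-6.3
```

```text
width: 0.0074
gripper_force: 58.8
t 37.32 tcp [0.4574 0.1176 0.0165] yaw 10.32 tilt [0.01 0.01] w 0.007403578896528062 gf 58.8228303194046 F [-0.7  0.8  5.7] q [-0.35  0.99  0.05  2.03 -0.35  0.13 -1.36]
width: 0.0072
gripper_force: 58.8
t 37.73 tcp [0.4574 0.1175 0.0929] yaw 10.32 tilt [0.03 0.02] w 0.0072412499721594414 gf 58.81971001625061 F [ 0.9  0.  -1.4] q [-0.39  0.84  0.13  2.01 -0.33  0.31 -1.38]
turn z units 3.32 then shift [ 0.0553 -0.1515 -0.0021]
```

```bash
python3 -m crank '[[-1,0,0,0,0,0,0.6],[-1,0,0,0,0,0,0.72],[-1,0,0,0,0,0,0.8],[-1,0,0,0,0,0,0.7],[-1,0,0,0,0,0,0.5]]' >/dev/null
python3 -m crank '[[-1,0.005,-0.0125,0,0,0,0],[-1,0.0092,-0.0252,0,0,0,0],[-1,0.0092,-0.0252,0,0,0,0],[-1,0.0092,-0.0252,0,0,0,0],[-1,0.0092,-0.0252,0,0,0,0]]' >/dev/null
python3 -m crank '[[-1,0.009,-0.0252,0,0,0,0],[-1,0.005,-0.013,0,0,0,0],[-1,0,0,0,0,0,0],[-1,0,0,0,0,0,0],[-1,0,0,0,0,0,0]]' |tail -2
python3 go.py 0.5295,0.2615,0.0207,-6.3; python3 look.py short_axle 0.08 w13
```

```text
width: 0.0072
gripper_force: 58.8
t 38.98 tcp [0.5291 0.2612 0.0914] yaw -6.31 tilt [-0.02 -0.03] w 0.007209674084075055 gf 58.841954469680786 F [-0.6 -0.2 -0.6] q [-0.68  0.97  0.34  1.59 -0.46  0.67 -1.79]
turn z units -0.0 then shift [ 0.0004 -0.0004  0.0707]
trace 0.75 [278.4 233.3] mean [0.5362 0.2588] boxc [0.5256 0.259 ] size [0.1028 0.0268] ang 173.52928930383138
spot 0.67 [276.8 270.9] [0.4845 0.2657]
```

View pics/w13.png

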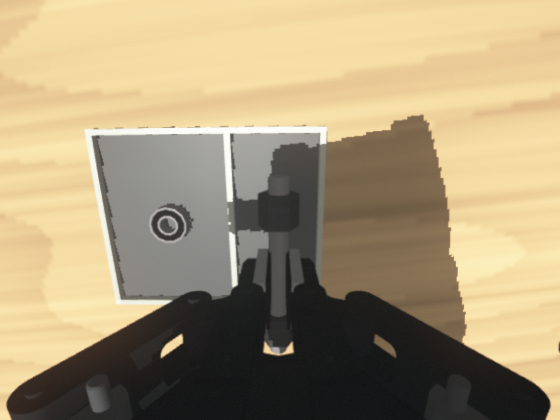

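The small bearing lies flat in the wide bay at (169,224). The short axle at (279,240) is level over the narrow bay, so I'll lower it.

```bash
python3 -m crank '[[-1,0,0,0.015,0,0,0],[-1,0,0,0.02,0,0,0],[-1,0,0,0.015,0,0,0],[-1,0,0,0.008,0,0,0],[-1,0,0,0.003,0,0,0]]' >/dev/null
python3 -m crank '[[-1,0,0,0.001,0,0,0],[-1,0,0,0,0,0,0],[-1,0,0,0,0,0,0],[-1,0,0,0,0,0,0],[-1,0,0,0,0,0,0]]' >/dev/null
python3 go.py 0.5295,0.2615,0.0207,-6.3
```

```text
t 39.97 tcp [0.5295 0.2622 0.0299] yaw -6.27 tilt [0.03 0.02] w 0.0066328243933798 gf 58.84199380874634 F [ 0.7 -0.5 -1.6] q [-0.65  1.06  0.29  1.6  -0.49  0.55 -1.76]
turn z units 0.01 then shift [0.     0.0007 0.0092]
```

```bash
python3 -m crank '[[-1,0,0.0007,0.005,0,0,0],[-1,0,0,0.003,0,0,0],[-1,0,0,0.001,0,0,0],[-1,0,0,0,0,0,0],[-1,0,0,0,0,0,0]]' |tail -3;python3 go.py
python3 -m crank '[[-0.7,0,0,0,0,0,0],[-0.5,0,0,0,0,0,0],[-0.5,0,0,0,0,0,0],[-0.5,0,0,0,0,0,0],[-0.5,0,0,-0.005,0,0,0]]' |tail -2
python3 -m crank '[[-0.5,0,0,-0.015,0,0,0],[-0.5,0,0,-0.025,0,0,0],[-0.5,0,0,-0.03,0,0,0],[-0.5,0,0,-0.03,0,0,0],[-0.5,0,0,-0.03,0,0,0]]' |tail -2
python3 -m crank '[[-0.5,-0.02,0.03,-0.02,0,0,0],[-0.5,-0.02,0.03,0,0,0,0],[-0.5,-0.02,0.03,0,0,0,0],[-0.5,-0.02,0.03,0,0,0,0],[-0.5,0,0,0,0,0,0]]' |tail -2
python3 go.py; python3 - <<'E'
from h import *
d=ctrl.read_camera('top');cv2.imwrite('pics/t14.png',d['img'][90:330,70:510,::-1].repeat(1,0)); im=cv2.resize(d['img'][90:330,70:510,::-1],(800,436));cv2.imwrite('pics/t14.png',im)
T={'rear':((.4886,-.3095),-10.5),'front':((.535,.3095),-6.3)}
for n,t,z in [('long_axle','rear',.0125),('sprocket','rear',.01),('large_bearing','rear',.01),('short_axle','front',.0125),('small_bearing','front',.01)]:
    c,a=T[t];a=np.radians(a)
    for r in ctrl.trace(n,'top'):
        ys,xs=np.nonzero(r['region']);W=np.array([onz(d,p,z)[:2] for p in zip(xs,ys)]);q=(W.min(0)+W.max(0))/2-c
        l=np.array([[np.cos(a),np.sin(a)],[-np.sin(a),np.cos(a)]])@q
        if np.abs(l).max()<.1: print(n,round(r['p'],2),l.round(4),np.ptp(W,0).round(3))
E
```

```text
force: [-2.5, -0.7, 9.1]
width: 0.0073
gripper_force: 60.1
t 40.38 tcp [0.5292 0.2613 0.0205] yaw -6.28 tilt [-0.01  0.01] w 0.007270122237326624 gf 60.109596848487854 F [-2.5 -0.7  9.1] q [-0.65  1.08  0.28  1.6  -0.5   0.53 -1.75]
width: 0.0214
gripper_force: 0.0
width: 0.0219
gripper_force: 0.0
width: 0.0215
gripper_force: 0.0
t 41.63 tcp [0.4328 0.1462 0.1762] yaw -6.53 tilt [-0.17 -0.09] w 0.021539348633450396 gf 0.0 F [-0.7 -0.4  0.3] q [-0.59  0.69  0.34  1.99 -0.43  0.54 -1.63]
long_axle 0.64 [ 0.0022 -0.0499] [0.131 0.038]
sprocket 0.59 [0.0468 0.0345] [0.06 0.06]
large_bearing 0.75 [-0.0451  0.0315] [0.039 0.044]
short_axle 0.55 [ 0.0269 -0.0496] [0.037 0.018]
small_bearing 0.4 [0.0058 0.0329] [0.011 0.027]
```

View pics/t14.png

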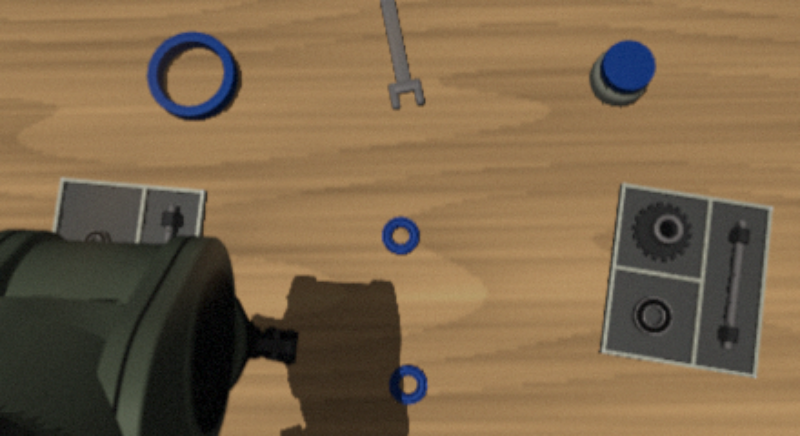

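The rear tray is complete, with the sprocket at (662,231), the large bearing at (653,316) and the long axle at (735,285). The bystanders haven't moved. The arm hides part of the front tray, so I'll check that from the side camera before handing in.

```bash
python3 -m crank '[[-0.5,0,0.03,0,0,0,0],[-0.5,0,0.04,0,0,0,0],[-0.5,0,0.04,0,0,0,0],[-0.5,0,0.04,0,0,0,0],[-0.5,0,0.03,0,0,0,0]]' >/dev/null
python3 -m crank '[[-0.5,0,0.02,0,0,0,0],[-0.5,0,0,0,0,0,0],[-0.5,0,0,0,0,0,0],[-0.5,0,0,0,0,0,0],[-0.5,0,0,0,0,0,0]]' >/dev/null
python3 go.py; python3 - <<'E'
from h import *
c,a=(.535,.3095),np.radians(-6.3)
for cam in ['top','side']:
    d=ctrl.read_camera(cam)
    for n,z in [('short_axle',.0125),('small_bearing',.009)]:
        for r in ctrl.trace(n,cam):
            ys,xs=np.nonzero(r['region']);W=np.array([onz(d,p,z)[:2] for p in zip(xs,ys)]);q=(W.min(0)+W.max(0))/2-c
            l=np.array([[np.cos(a),np.sin(a)],[-np.sin(a),np.cos(a)]])@q;v=np.linalg.eigh(np.cov(W.T))[1]
            print(cam,n,round(r['p'],2),l.round(4),np.ptp(W,0).round(3),np.degrees(np.arctan2(v[1,1],v[0,1])).round(1))
E
```

```text
t 42.77 tcp [ 0.4151 -0.0469  0.1752] yaw -6.17 tilt [-0.01  0.02] w 0.0212746584545456 gf 0.0 F [-0.7  0.1 -0.3] q [-0.1   0.64  0.24  2.12 -0.35  0.42 -1.27]
top short_axle 0.85 [ 0.0005 -0.0483] [0.093 0.027] 174.1
top small_bearing 0.64 [-0.0012  0.0333] [0.025 0.029] 76.9
side short_axle 0.57 [-0.0025 -0.0464] [0.092 0.04 ] 172.0
```

All five parts are in their bays and the arm is at rest, clear of everything.

```bash
python3 -c "
from rig import ctrl;print(ctrl.job_done())"
```

```text
the job is handed in; nothing more can be done
None
```

I placed all five parts in their bays, with the sprocket boss up, and handed the job in at about 43 s of the 104 s. The last pictures put every part within about 3 mm of its bay centre, but the hand-in gave no verdict.

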